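# Lock the keyhole towel bar onto the stud of the sloping stand

## Task

Pick up the loose aluminium towel-bar bracket, press the large end of its keyhole over the stud head on the sloping white stand until the plate lies flat on the slope, then slide it down the slope until it pulls the sliding stud fully down to its stop, and let go. The stud may sit anywhere along its track, so feel for it gently: never push the bracket against the stand with 40 N or more, do not push the stand or stud with the gripper itself, and leave the other toiletries where they are.

Things in the scene. Friction and masses are not known exactly. Their poses are not given: they have to be found in the camera images.
- bracket: Loose aluminium towel-bar bracket, 0.14 to 0.28 kg: backplate 80 (its x) x 104 (y) x 5 mm thick, origin at the centre of its underside, z from the plate towards the bar. Keyhole through the plate on y = 0: large end at -x, slot running to +x. Starts flat on the counter, bar up, x pointing away from the robot within 0.5 rad.
- bar (a point): middle of the bracket's bar, 43 mm above the plate's underside, at x = y = 0. The bar is 12 mm wide (x), 14 mm tall (z 36 to 50 mm) and 104 mm long (along y), on two 12 mm square posts at y = +-45 mm: the place to grip, fingers closing along the bracket's x
- hole (a point): centre of the large end of the keyhole at the plate's underside (bracket x = -12 mm): an eight-sided hole 22 mm across
- lock (a point): where the stud's axis lies in the narrow end when the slot's end bears on its neck, at the plate's underside (bracket x = +12 mm). The slot is 11 mm wide and ends at x = +16 mm
- panel: Fixed white sloping panel of the stand, tilted 20 degrees, low edge towards the robot. Origin on its surface, 50 mm above the counter, where the stud's axis is at its lower stop; x points up the slope, y across, z out of the surface, which runs x -65 to +100, y -72 to +72 mm. With the bracket locked and the stud at its stop, point lock is at this origin and the axes of both are parallel.
- track (a point): a point on the panel's surface at panel x = 32 mm, y = 0: the top of the stud's track. A steel stud stands square out of the panel: neck 8 mm across, up to 8 mm above the surface, then a head 18 mm across with bevelled rim, its top at 13 mm. It slides stiffly (about 4 N) along panel x; its axis starts anywhere from x = 4 to 32 mm (not measured; seen in images).
- soap_dish: white ceramic soap dish 85 x 125 mm, 26 mm high with a bar of soap in it; a bystander; origin under its middle
- brush: chrome denture brush 155 mm long, 23 mm high, lying flat; a bystander; origin under its middle
- pill_box: lilac seven-day pill box 40 x 120 mm, 23 mm high; a bystander; origin under its middle
- tumbler: glass tumbler, 72 mm wide, 90 mm high; a bystander; origin under its middle
- roller: wooden massage roller 170 mm long, 44 mm high, lying; a bystander; origin under its middle
- cream_jar: white jar with lid, 60 mm wide, 50 mm high; a bystander; origin under its middle
There are look-alikes about, which are no part of the job. Leave any purple or yellow look-alike of the bracket alone.

How it is judged:
On the way, in this order (a step that is already met when the one before it is completed fails the run):
1. the bracket is lifted clear of the counter and of the panel (height (world z) of bracket above 0.05 m and contact force between bracket and stand below 0.1 N and contact force between bracket and the fingers above 0.5 N), for 0.2 s.
2. the large end of the keyhole is over the stud head: plate down flat on the panel, not yet slid down (z of hole in the frame of panel between -0.003 and 0.004 m and z of lock in the frame of panel between -0.003 and 0.004 m and y of hole in the frame of panel between -0.006 and 0.006 m and x of hole in the frame of panel between -0.006 and 0.045 m).
At the end, for the whole second after the job is handed in: The bracket hangs locked: site lock within 3 mm of the panel's origin along and across the slope and within 3 mm of its surface, large end straight below (within 4 mm across, within 3 mm of the surface), plate flat on the panel within 0.06 rad, let go and at rest (x of lock in the frame of panel between -0.003 and 0.003 m and y of lock in the frame of panel between -0.003 and 0.003 m and z of lock in the frame of panel between -0.002 and 0.003 m and z of hole in the frame of panel between -0.002 and 0.003 m and y of hole in the frame of panel between -0.004 and 0.004 m and angle between the z axis of bracket and the z axis of panel, either way round below 0.06 rad and contact force between bracket and the fingers below 0.05 N and linear speed of bracket below 0.01 m/s); the robot touches nothing.
It fails at once if the bracket is pushed against the stand or its stud with 40 N or more (contact force between bracket and stand above 40 N).
It fails at once if the fingers themselves push on the stand or its stud with over 5 N (contact force between the fingers and stand above 5 N).
It fails at once if a toiletry is shifted by more than 20 mm (distance of any of soap_dish, brush, pill_box, tumbler, roller, cream_jar from where it was at the start of the episode above 0.02 m).
It also fails if it takes over 54 s, if anything falls off the work surface, if the arm or the gripper's body presses on something with over 40 N, if the wrist force passes 120 N, or if a joint passes its speed limit or range.

## Robot

A 6-joint arm with a two-finger parallel gripper is mounted at the origin on the work surface. World frame = base frame: x ahead of the robot, y to its left, z up, the work surface at z = 0. Lengths are in m, angles in rad, forces in N, time in s.
With the tool pointing down it reaches from about 0.3 to 0.95 m from the base axis. Payload 3.1 kg.
Tool frame: the origin (TCP) lies at the very end of the fingers, on their centre line; the grasp point (between the pads) lies 19 mm behind it (arm.tcp_to_grasp is the distance from the TCP to the grasp point, in m); z points along the fingers, y is the direction in which the jaws open and shut (so a half turn about z gives the same grasp; the last joint's range is limited). The gripper opens to 85 mm and grips with 20 to 120 N. Pads are 22 mm wide; open, the fingers measure 114 mm over their backs; the gripper's body (76 mm by 85 mm) begins 54 mm behind the grasp point. The pads swing forward as they close: fully open they stand 13 mm farther back than shut.
Start: joints at [1.223, 0.308, 1.634, -0, 1.2, -0.07], TCP at [0.171, 0.601, 0.231] pointing down, gripper open.
Joint ranges: [-3.06, 3.06], [-0.79, 1.96], [0.05, 2.63], [-1.19, 4.34], [0.05, 2.64], [-2.94, 2.94]. Speed limits (rad/s): [2.79, 2.79, 3.14, 3.14, 3.14, 3.14].

## Interface

Orientations are given as a unit quaternion [w, x, y, z].
In Python, from cell import arm gives the robot as it stands.
- The arm moves only by the tool apply_moves, never from a script. Its argument "targets" is a list of rows, each an object with "hand": the opening, from -1 (shut) to 1 (fully open); "translation": the shift along the world's x, y, z in mm, a list of three; "turn": the turn about the world's z in rad. In form: [{"hand": hand, "translation": [dx, dy, dz], "turn": turn}, ...]. A call has 1 to 12 rows; each row shifts and turns the commanded pose from where the row before left it; what a row does not reach is not made up. A row lasts 1/10 s, in which the tool goes at most 50 mm and 8.59 degrees, less where a joint would pass 70% of its speed; a pose out of reach is approached as far as the arm can. A call is refused whole if a number of a shift passes 50 or a number of a turn 0.15, either way. A call with a gripper value outside its range is refused whole. The fingers move at their own pace and stop on an object; the grip force is fixed at half the most. Time passes only in rows, so rows that do not move let the fingers close. It gives the time, the measured TCP pose, the force and the opening at its end, in the units of the state.
- arm.get_state(): the state, without advancing time (a new reading comes with each control period).
- arm.get_image(name): name is "scene" or "side" or "wrist"; returns (picture, depth): 420x560x3 uint8, red, green, blue; 420x560 float32, m along the optical axis (not along the pixel's ray), 0 where there is no reading.
- arm.camera_model(name): a dict with "fx", "fy", "cx", "cy" (pixels), "view" (4x4, takes a point from world to camera coordinates). Camera axes: x right, y up, looking along -z (the intrinsics and any distortion apply to the point x, -y, -z); pixel columns grow to the right and rows downward; lengths in m; the calibration is good to about 2 mm. A picture is of the moment at which its call begins: read the wrist's pose just before it. camera_model takes no time and is no camera call; for the wrist camera it gives the pose at the moment of the call.
- arm.close_job(): hands the job in, once; it reports no verdict.
Trained networks look in the newest picture that a camera, given by its name, has taken for a name from the list of things; names that differ only in an ending like _2 or _b are one class to them, and where a whole thing is asked for, a point or a joint stands for the part that bears it (a point fixed in the world has none). Each returns a list of dicts, best first, with "score" (0 to 1); they miss things now and then, are a little off and sometimes report something else, mostly with a low value. They report only what shows in the picture. A call takes as long as a camera call. They do not tell look-alikes from the thing itself.
- arm.search_frame(name, camera): "bbox" ([left, top, right, bottom] in pixels, round what is visible of it).
- arm.regions_of(name, camera): "pixels" (420x560 bool, what is visible of it) and "bbox" ([left, top, right, bottom] in pixels, round what is visible of it).
- arm.mark_of(name, camera): "position" ([column, row] in pixels: a listed point, or the origin of a listed thing).
The state is a dict: "clock": time; "joint_positions": joint angles; "joint_vel": joint speeds; "joint_torque": joint torques, N m; "tcp_pos": TCP position; "ee_rot": TCP orientation; "contact_force": force on the tool from outside, world axes, zero at the start; "moment": the same for the moment, N m; "gripper_width": opening from 0.0 (shut) to 1.0 (fully open).
Only numpy, scipy, OpenCV 4.12 (cv2) and the standard library are available. Lean on these libraries where they do the work, as an engineer would, in place of code of your own. Each camera call takes 0.05 s, during which the arm holds its last target. There are 200 camera calls.

## Working session

There is one attempt and no reset: what is moved stays moved. The work goes in short steps, Python scripts to look and compute and a tool call to move; the robot and the scene stay as the last step left them, time stands still between calls to the robot, and variables do not carry over. Pictures are saved under pics/ and viewed, about 8 in all and at most 12, crops included, and the job is handed in when it is done.

Besides the shell and the picture viewer there is one more tool, called as name(argument=value, ...) on one line, values as JSON. apply_moves: Moves the arm, as the interface text tells. Its arguments: {"type":"object","properties":{"targets":{"type":"array"}},"required":["targets"]}

```bash
mkdir -p pics
cat > h.py <<'E'
import numpy as np, cv2
from cell import arm
def save(img,n): cv2.imwrite('pics/'+n,cv2.cvtColor(img,cv2.COLOR_RGB2BGR))
def ray(cm,u,v):
    d=np.array([(u-cm['cx'])/cm['fx'],-(v-cm['cy'])/cm['fy'],-1.0]); V=np.array(cm['view']); R=V[:3,:3]
    return -R.T@V[:3,3], R.T@d
def at_depth(cm,u,v,d): o,r=ray(cm,u,v); return o+r*d
def at_z(cm,u,v,z): o,r=ray(cm,u,v); return o+r*(z-o[2])/r[2]
def proj(cm,p):
    V=np.array(cm['view']); c=V[:3,:3]@np.asarray(p)+V[:3,3]
    return np.array([cm['cx']+cm['fx']*c[0]/-c[2], cm['cy']-cm['fy']*c[1]/-c[2]])
def cloud(cm,dep):
    v,u=np.mgrid[:dep.shape[0],:dep.shape[1]]
    d=np.stack([(u-cm['cx'])/cm['fx'],-(v-cm['cy'])/cm['fy'],-np.ones(u.shape)],-1)*dep[...,None]
    V=np.array(cm['view']); return (d-V[:3,3])@V[:3,:3]
E
python3 - <<'E'
from h import *
s=arm.get_state(); print({k:np.round(v,3) for k,v in s.items()})
ims=[]
for c in ['scene','side']:
    im,d=arm.get_image(c); cm=arm.camera_model(c); print(c,[k for k in cm],np.round(ray(cm,280,210),2).tolist())
    np.savez(c+'.npz',im=im,d=d); save(im,c+'.png')
    for n in ['bracket','panel']:
        for r in arm.search_frame(n,c)[:4]: print(n,'box',np.round(r['bbox']),round(r['score'],2))
    for n in ['bar','hole','lock','panel','track']:
        for r in arm.mark_of(n,c)[:4]:
            u,v=r['position']; dd=d[int(v),int(u)]; print(n,np.round([u,v],1),round(r['score'],2),np.round(at_depth(cm,u,v,dd),3))
E
```

```text
{'clock': np.float64(0.0), 'joint_positions': array([ 1.223,  0.309,  1.635, -0.   ,  1.2  , -0.07 ]), 'joint_vel': array([ 0.001, -0.002, -0.001, -0.001, -0.   ,  0.002]), 'joint_torque': array([-0.0000e+00, -4.1525e+01, -2.7666e+01,  0.0000e+00,  1.0000e-02,
        0.0000e+00]), 'tcp_pos': array([0.171, 0.6  , 0.23 ]), 'ee_rot': array([-0.   ,  0.138,  0.99 , -0.001]), 'contact_force': array([ 0.237,  0.298, -0.597]), 'moment': array([ 0.01 , -0.066,  0.019]), 'gripper_width': np.float64(0.997)}
scene ['fx', 'fy', 'cx', 'cy', 'view'] [[1.2, -0.76, 1.05], [-0.45, 0.56, -0.7]]
bracket box [230. 314. 273. 343.] 0.87
bracket box [185. 233. 223. 272.] 0.81
bracket box [124. 234. 164. 261.] 0.77
bracket box [239. 246. 275. 284.] 0.58
panel box [291. 189. 361. 227.] 0.75
panel box [238. 245. 276. 286.] 0.72
bar [203.1 245.1] 0.95 [ 0.492 -0.201  0.048]
bar [137.5 241.2] 0.73 [ 0.337 -0.308  0.038]
bar [255.7 261.6] 0.64 [ 0.639 -0.147  0.047]
bar [250.4 321.3] 0.64 [ 0.756 -0.295  0.047]
hole [147.2 245.9] 0.93 [ 0.339 -0.283 -0.001]
hole [248.8 333.8] 0.71 [ 0.754 -0.299 -0.006]
hole [2
[... 679 characters left out ...]
49]
bar [292.7 279.2] 0.89 [ 0.046 -0.721  0.929]
bar [326.8 229.3] 0.81 [ 0.629 -0.135  0.047]
bar [413.1 243.9] 0.59 [ 0.748 -0.288  0.046]
hole [320.2 244. ] 0.91 [ 0.615 -0.13   0.002]
hole [294.9 286.7] 0.91 [ 0.492 -0.187 -0.001]
hole [263.4 363.2] 0.88 [ 0.314 -0.312  0.048]
hole [413.9 255.4] 0.85 [ 0.723 -0.312  0.047]
lock [329.8 239. ] 0.76 [ 0.646 -0.13  -0.002]
lock [273.8 365.4] 0.73 [ 0.34  -0.307  0.003]
lock [403.7 254.7] 0.65 [ 0.741 -0.275  0.002]
lock [288.9 296.8] 0.57 [ 0.463 -0.201  0.003]
panel [249.4 163.5] 0.83 [0.631 0.168 0.045]
panel [322.5 241.3] 0.27 [ 0.623 -0.13   0.006]
track [263.6 156.3] 0.76 [0.667 0.152 0.061]
track [269.9 218. ] 0.72 [0.574 0.008 0.006]
```

View pics/scene.png

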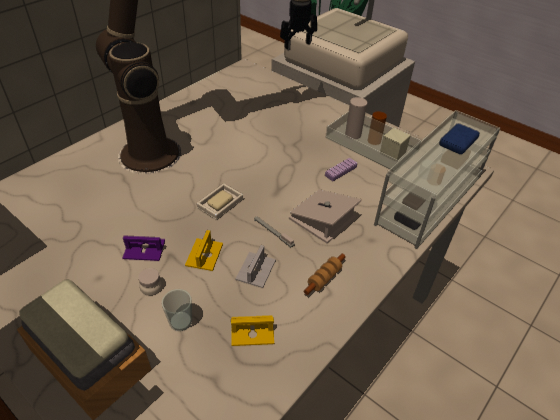

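View pics/side.png

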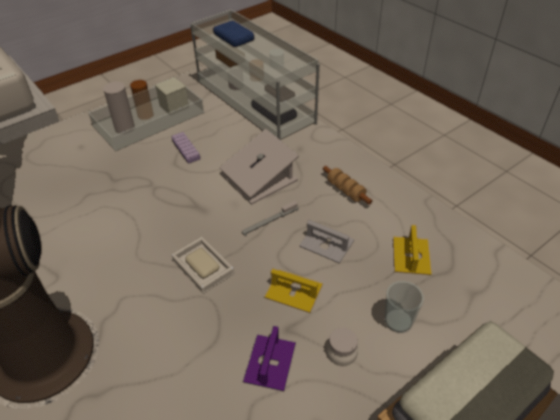

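Candidates for "bracket" in the scene view: purple (143,248), yellow (204,252), yellow (252,330) and plain grey aluminium (256,266). I choose the grey one. I'll measure it and the panel from depth, and check both in one crop.

Run:
```python
from h import *
out=[]
for c in ['scene','side']:
    f=np.load(c+'.npz'); im,d=f['im'],f['d']; cm=arm.camera_model(c); P=cloud(cm,d)
    ok=(d>0)
    box=ok&(abs(P[...,0]-.64)<.08)&(abs(P[...,1]+.14)<.08)
    bar=box&(P[...,2]>.036)&(P[...,2]<.06)
    q=P[bar]; 
    r=cv2.minAreaRect((q[:,:2]*1000).astype(np.float32)); print(c,'bar',len(q),r,q.mean(0).round(4),q[:,2].max().round(3))
    grey=box&(P[...,2]>.002)&(P[...,2]<.012); q=P[grey]
    print('plate',len(q),cv2.minAreaRect((q[:,:2]*1000).astype(np.float32)))
    m=ok&(abs(P[...,0]-.66)<.13)&(abs(P[...,1]-.15)<.12)&(P[...,2]>.03)&(P[...,2]<.09)
    q=P[m]; 
    rng=np.random.default_rng(0);best=0
    for _ in range(500):
        a=q[rng.choice(len(q),3,False)]; n=np.cross(a[1]-a[0],a[2]-a[0]); 
        if np.linalg.norm(n)<1e-6: continue
        n/=np.linalg.norm(n); i=abs((q-a[0])@n)<.003
        if i.sum()>best: best=i.sum();I=i
    s=q[I]; ce=s.mean(0); n=np.linalg.svd(s-ce)[2][2]; n*=np.sign(n[2])
    print('panel n',n.round(3),'tilt',np.degrees(np.arccos(n[2])).round(2),'yaw of upslope',np.arctan2(-n[1],-n[0]).round(3),'z@ce',ce.round(4),best)
    # in-plane rect
    y=np.cross(n,[1,0,0]); y/=np.linalg.norm(y); x=np.cross(y,n); B=np.stack([x,y,n])
    l=(s-ce)@B.T; rr=cv2.minAreaRect((l[:,:2]*1000).astype(np.float32)); print('rect',rr,'ctr world',(ce+rr[0][0]/1000*x+rr[0][1]/1000*y).round(4), 'xaxis',x.round(3))
    hi=(P-ce)@n; hm=ok&(hi>.007)&(hi<.02)&(abs(P[...,0]-ce[0])<.07)&(abs(P[...,1]-ce[1])<.06)
    print('stud',hm.sum(),np.median(P[hm],0).round(4),hi[hm].max().round(4) if hm.any() else '')
    u,v=proj(cm,[.64,-.14,.02]).astype(int); a=im[v-35:v+35,u-50:u+50]
    u,v=proj(cm,[.66,.15,.06]).astype(int); b=im[v-35:v+35,u-50:u+50]
    out.append(np.hstack([cv2.resize(z,None,fx=4,fy=4,interpolation=2) for z in (a,b)]))
save(np.vstack(out),'crop.png')
```

```text
scene bar 162 ((632.2430419921875, -140.9446563720703), (12.749950408935547, 106.0273208618164), 20.592079162597656) [ 0.6339 -0.1436  0.0467] 0.054
plate 566 ((640.7216796875, -141.24847412109375), (156.2286376953125, 155.02537536621094), 84.67559051513672)
panel n [-0.337  0.009  0.941] tilt 19.72 yaw of upslope -0.027 z@ce [0.6592 0.1453 0.0577] 1190
rect ((-5.6765289306640625, 3.68743896484375), (147.99220275878906, 162.07127380371094), 88.66476440429688) ctr world [0.6539 0.149  0.0558] xaxis [0.941 0.003 0.337]
stud 18 [0.657  0.1468 0.0707] 0.0173
side bar 321 ((627.6371459960938, -137.3694610595703), (17.017438888549805, 104.49622344970703), 21.58408546447754) [ 0.6266 -0.1404  0.0462] 0.054
plate 894 ((639.6056518554688, -140.08169555664062), (157.06776428222656, 158.52005004882812), 89.7640380859375)
panel n [-0.34   0.015  0.94 ] tilt 19.89 yaw of upslope -0.044 z@ce [0.648  0.1492 0.0563] 2061
rect ((-1.0684051513671875, 2.5186233520507812), (148.79026794433594, 162.99191284179688), 88.2710189819336) ctr world [0.647  0.1517 0.0559] xaxis [0.94  0.005 0.34 ]
stud 34 [0.6517 0.1498 0.0704] 0.0173
```

View pics/crop.png

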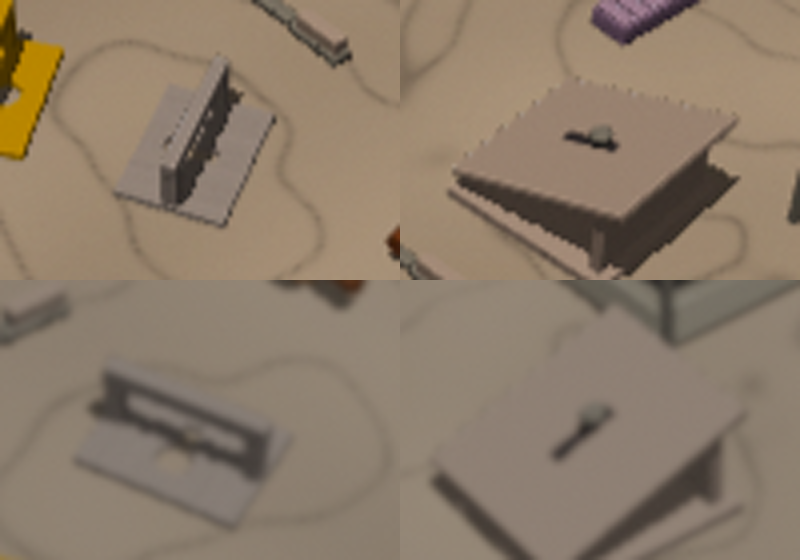

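The pictures agree with the description. The grey bracket is at scene pixel (256,266), about (0.63,-0.139), yaw about 0.37. Its bar is at z≈0.05 and the hole faces the robot. The stand's stud is near the upper end of its track. The panel tilts 19.8°, with its origin near (0.634,0.150) and yaw about -0.03. The tool cannot tilt, so the bracket will have to tip in a light grip. I'll look at the stand from close by first.

apply_moves(targets=[{"hand": 1, "translation": [27, -28, 0], "turn": -0.083}, {"hand": 1, "translation": [27, -28, 0], "turn": -0.083}, {"hand": 1, "translation": [27, -28, 0], "turn": -0.083}, {"hand": 1, "translation": [27, -28, 0], "turn": -0.083}, {"hand": 1, "translation": [27, -28, 0], "turn": -0.083}, {"hand": 1, "translation": [27, -28, 0], "turn": -0.083}, {"hand": 1, "translation": [27, -28, 0], "turn": -0.083}, {"hand": 1, "translation": [27, -28, 0], "turn": -0.083}, {"hand": 1, "translation": [27, -28, 0], "turn": -0.083}, {"hand": 1, "translation": [27, -28, 0], "turn": -0.083}, {"hand": 1, "translation": [27, -28, 0], "turn": -0.083}, {"hand": 1, "translation": [27, -28, 0], "turn": -0.083}])

```text
clock: 2.0
tcp_pos: [0.4965, 0.2638, 0.2315]
ee_rot: [0.0, 0.596, 0.803, 0.0]
contact_force: [0.2, -0.4, 0.4]
gripper_width: 1.003
```

apply_moves(targets=[{"hand": 1, "translation": [27, -28, 0], "turn": -0.083}, {"hand": 1, "translation": [27, -28, 0], "turn": -0.083}, {"hand": 1, "translation": [27, -28, 0], "turn": -0.083}, {"hand": 1, "translation": [27, -28, 0], "turn": -0.083}, {"hand": 1, "translation": [0, 0, 0], "turn": 0}, {"hand": 1, "translation": [0, 0, 0], "turn": 0}])

```text
clock: 2.6
tcp_pos: [0.6036, 0.1524, 0.231]
ee_rot: [-0.0, 0.72, 0.694, -0.0]
contact_force: [-0.2, -0.6, 0.4]
gripper_width: 1.001
```

Run:
```python
from h import *
s=arm.get_state(); print(s['tcp_pos'].round(4),s['ee_rot'].round(4),s['joint_positions'].round(2))
c='wrist'; cm=arm.camera_model(c); im,d=arm.get_image(c); save(im,'w1.png'); np.savez('w1.npz',im=im,d=d,view=cm['view'])
print(np.round(ray(cm,280,210),3).tolist())
for n in ['panel','track']:
    for r in arm.mark_of(n,c)[:3]:
        u,v=r['position']; print(n,np.round([u,v],1),round(r['score'],2),at_depth(cm,u,v,d[int(v),int(u)]).round(4))
P=cloud(cm,d); m=(d>0)&(abs(P[...,0]-.66)<.13)&(abs(P[...,1]-.15)<.12)&(P[...,2]>.03)&(P[...,2]<.12)
q=P[m]; rng=np.random.default_rng(0);best=0
for _ in range(300):
    a=q[rng.choice(len(q),3,False)]; n=np.cross(a[1]-a[0],a[2]-a[0]); n/=np.linalg.norm(n)+1e-12; i=abs((q-a[0])@n)<.002
    if i.sum()>best: best=i.sum();I=i
s=q[I]; ce=s.mean(0); n=np.linalg.svd(s-ce,full_matrices=False)[2][2]; n*=np.sign(n[2])
y=np.cross(n,[1,0,0]); y/=np.linalg.norm(y); x=np.cross(y,n)
l=(s-ce)@np.stack([x,y]).T; rr=cv2.minAreaRect((l*1000).astype(np.float32))
print('n',n.round(3),np.degrees(np.arccos(n[2])).round(2),'yaw',np.arctan2(-n[1],-n[0]).round(3),rr,'ctr',(ce+rr[0][0]/1000*x+rr[0][1]/1000*y).round(4))
hi=(P-ce)@n; hm=m&(hi>.0105)&(hi<.016)&(abs(P[...,0]-ce[0])<.05)&(abs(P[...,1]-ce[1])<.03)
t=P[hm]; print('head',hm.sum(),t.mean(0).round(4),(t.max(0)-t.min(0)).round(4),hi[hm].mean().round(4),'base',(t.mean(0)-n*hi[hm].mean()).round(4))
```

```text
[0.6036 0.1524 0.231 ] [-5.000e-04  7.199e-01  6.941e-01 -1.000e-04] [0.18 0.3  1.64 0.   1.2  0.21]
[[0.606, 0.234, 0.374], [-0.012, -0.304, -0.953]]
panel [302.8 191.3] 0.84 [0.6291 0.152  0.0496]
track [333.5 191.8] 0.62 [0.6598 0.1566 0.0747]
n [-0.342  0.01   0.94 ] 19.99 yaw -0.029 ((20.70954132080078, 17.57335662841797), (193.00051879882812, 220.1746368408203), 88.41787719726562) ctr [0.6789 0.1759 0.0665]
head 183 [0.6557 0.1524 0.0717] [0.0155 0.0168 0.0075] 0.0126 base [0.66   0.1523 0.0599]
```

View pics/w1.png

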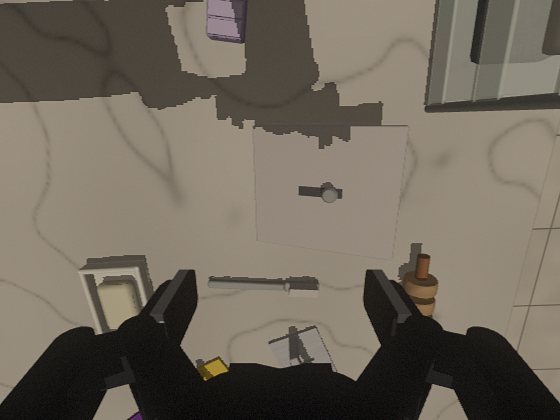

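The wrist view shows the stud head at (330,192), near the upper end of its track, with its slot spanning cols 299–342. The bracket is at (300,350). I'll refine both from the same frame.

Run:
```python
from h import *
f=np.load('w1.npz'); d=f['d'];im=f['im']; cm=arm.camera_model('wrist'); cm['view']=f['view']; P=cloud(cm,d)
m=(d>0)&(abs(P[...,0]-.64)<.08)&(abs(P[...,1]+.14)<.08)&(P[...,2]>.038)&(P[...,2]<.06)
q=P[m]; print('bar',len(q),cv2.minAreaRect((q[:,:2]*1000).astype(np.float32)),np.median(q[:,2]))
# panel mask region & slot
n=np.array([-.342,.010,.940]); c0=np.array([.66,.1523,.0599]); h=(P-c0)@n
m=((d>0)&(abs(h)<.003)&(P[...,2]>.02)&(P[...,2]<.09)).astype(np.uint8)
k,lab,st,ce=cv2.connectedComponentsWithStats(cv2.morphologyEx(m,cv2.MORPH_OPEN,np.ones((5,5)))); i=1+st[1:,4].argmax(); q=P[lab==i]
r=cv2.minAreaRect((q[:,:2]*1000).astype(np.float32)); print('panel xy rect',r, q[:,2].min(),q[:,2].max())
g=im.sum(2); row=g[192,290:350]; print(row)
for u in (299,342):
    o,rr=ray(cm,u,192); print('slot end',u,(o+rr*(((c0-o)@n)/(rr@n))).round(4))
```

```text
bar 125 ((616.4717407226562, -98.31233215332031), (11.644257545471191, 22.990840911865234), 20.66887855529785) 0.04819446501734959
panel xy rect ((650.1337280273438, 152.05006408691406), (143.8697967529297, 155.2046356201172), 88.38703155517578) 0.02591533332063798 0.08531661899108531
[407 408 408 408 409 406 409 415 345 164 182 186 178 179 186 174 178 188
 186 182 177 174 180 185 182 179 173 177 184 182 150 131 185 249 319 353
 348 346 347 353 347 349 335 314 299 295 273 216 191 179 187 207 348 419
 413 411 411 411 411 413]
slot end 299 [0.6249 0.1507 0.0472]
slot end 342 [0.671  0.1532 0.0639]
```

apply_moves(targets=[{"hand": 1, "translation": [3.5, -36.5, 0], "turn": 0.05}, {"hand": 1, "translation": [3.5, -36.5, 0], "turn": 0.05}, {"hand": 1, "translation": [3.5, -36.5, 0], "turn": 0.05}, {"hand": 1, "translation": [3.5, -36.5, 0], "turn": 0.05}, {"hand": 1, "translation": [3.5, -36.5, 0], "turn": 0.05}, {"hand": 1, "translation": [3.5, -36.5, 0], "turn": 0.05}, {"hand": 1, "translation": [3.5, -36.5, 0], "turn": 0.05}, {"hand": 1, "translation": [3.5, -36.5, 0], "turn": 0.05}, {"hand": 1, "translation": [0, 0, -40], "turn": 0}, {"hand": 1, "translation": [0, 0, -40], "turn": 0}, {"hand": 1, "translation": [0, 0, -20], "turn": 0}, {"hand": 1, "translation": [0, 0, 0], "turn": 0}])

```text
clock: 3.95
tcp_pos: [0.6277, -0.1366, 0.1268]
ee_rot: [-0.004, 0.566, 0.824, -0.001]
contact_force: [-1.0, -0.1, 0.2]
gripper_width: 1.001
```

Run:
```python
from h import *
s=arm.get_state(); print(s['tcp_pos'].round(4),s['ee_rot'].round(4))
c='wrist'; cm=arm.camera_model(c); im,d=arm.get_image(c); save(im,'w2.png'); P=cloud(cm,d)
m=(d>0)&(abs(P[...,0]-.64)<.08)&(abs(P[...,1]+.14)<.08)&(P[...,2]>.038)&(P[...,2]<.06)
q=P[m]; print('bar',len(q),cv2.minAreaRect((q[:,:2]*1000).astype(np.float32)),np.median(q[:,2]))
```

```text
[ 0.6277 -0.1366  0.1268] [-0.0044  0.5663  0.8242 -0.0014]
bar 1806 ((630.6075439453125, -136.91629028320312), (11.94915771484375, 103.22846221923828), 21.06424903869629) 0.049847669457244906
```

View pics/w2.png

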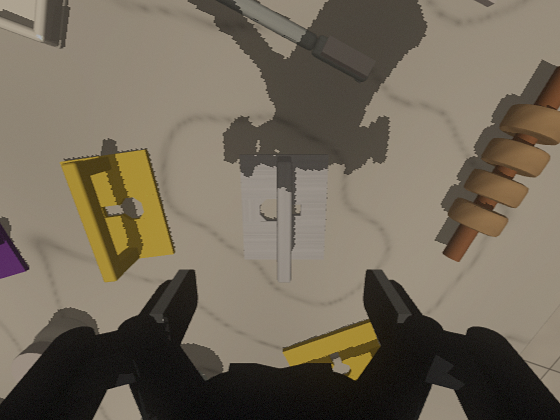

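The wrist view shows the grey bracket centred at (284,205), with its large hole at (267,209) on the robot's side. Its bar is parallel to the pads' faces and nothing stands in the fingers' way. Descending to grip high on the bar.

apply_moves(targets=[{"hand": 1, "translation": [0, 2, -40], "turn": 0.007}, {"hand": 1, "translation": [0, 0, -35], "turn": 0}, {"hand": 1, "translation": [0, 0, -18], "turn": 0}, {"hand": 1, "translation": [0, 0, -5], "turn": 0}, {"hand": 1, "translation": [0, 0, 0], "turn": 0}])

```text
clock: 4.5
tcp_pos: [0.6322, -0.1368, 0.0341]
ee_rot: [0.0, 0.564, 0.826, 0.0]
contact_force: [0.2, -0.2, 1.3]
gripper_width: 0.999
```

apply_moves(targets=[{"hand": -1, "translation": [0, 0, 0], "turn": 0}, {"hand": -1, "translation": [0, 0, 0], "turn": 0}, {"hand": -1, "translation": [0, 0, 0], "turn": 0}, {"hand": -1, "translation": [0, 0, 0], "turn": 0}, {"hand": -1, "translation": [0, 0, 0], "turn": 0}, {"hand": -1, "translation": [0, 0, 0], "turn": 0}, {"hand": -1, "translation": [0, 0, 0], "turn": 0}, {"hand": -1, "translation": [0, 0, 0], "turn": 0}])

```text
clock: 5.3
tcp_pos: [0.6319, -0.1371, 0.0339]
ee_rot: [0.0, 0.564, 0.826, 0.0]
contact_force: [-1.3, -0.4, 4.0]
gripper_width: 0.124
```

apply_moves(targets=[{"hand": -1, "translation": [0, 0, 20], "turn": 0}, {"hand": -1, "translation": [0, 0, 35], "turn": 0}, {"hand": -1, "translation": [0, 0, 40], "turn": 0}, {"hand": -1, "translation": [0, 0, 31], "turn": 0}, {"hand": -1, "translation": [4.5, 36, 0], "turn": -0.05}, {"hand": -1, "translation": [4.5, 36, 0], "turn": -0.05}, {"hand": -1, "translation": [4.5, 36, 0], "turn": -0.05}, {"hand": -1, "translation": [4.5, 36, 0], "turn": -0.05}, {"hand": -1, "translation": [4.5, 36, 0], "turn": -0.05}, {"hand": -1, "translation": [4.5, 36, 0], "turn": -0.05}, {"hand": -1, "translation": [4.5, 36, 0], "turn": -0.05}, {"hand": -1, "translation": [4.5, 36, 0], "turn": -0.045}])

```text
clock: 6.5
tcp_pos: [0.6663, 0.1523, 0.1575]
ee_rot: [-0.001, 0.716, 0.698, -0.001]
contact_force: [0.1, 1.2, -2.1]
gripper_width: 0.12
```

apply_moves(targets=[{"hand": -1, "translation": [0, 0, 0], "turn": 0}, {"hand": -1, "translation": [0, 0, 0], "turn": 0}, {"hand": -1, "translation": [0, 0, 0], "turn": 0}])

```text
clock: 6.8
tcp_pos: [0.6666, 0.1501, 0.1581]
ee_rot: [-0.0, 0.715, 0.699, -0.001]
contact_force: [0.3, -0.1, -1.8]
gripper_width: 0.117
```

Run:
```python
from h import *
s=arm.get_state(); print(s['tcp_pos'].round(4),s['ee_rot'].round(4),2*np.arctan2(s['ee_rot'][2],s['ee_rot'][1])-np.pi/2,s['gripper_width'])
c='wrist'; cm=arm.camera_model(c); im,d=arm.get_image(c); save(im,'w3.png'); P=cloud(cm,d); np.savez('w3.npz',im=im,d=d,view=cm['view'])
t=s['tcp_pos']; L=P-t
m=(d>0)&(abs(L[...,0])<.06)&(abs(L[...,1])<.08)&(L[...,2]>-.05)&(L[...,2]<-.015)
v,u=np.where((d>0)&(abs(L[...,0])<.05)&(abs(L[...,1])<.08)&(L[...,2]>-.005)&(L[...,2]<.035)); print('bar px',u.min(),u.max(),v.min(),v.max())
for lo,hi in((-.04,-.022),(.0,.03)):
    q=P[(d>0)&(abs(L[...,0])<.05)&(abs(L[...,1])<.08)&(L[...,2]>lo)&(L[...,2]<hi)]
    print(len(q),np.percentile(q-t,[0,2,50,98,100],axis=0).round(4).tolist(),cv2.minAreaRect((q[:,:2]*1000).astype(np.float32)))
```

```text
[0.6666 0.1501 0.1581] [-4.000e-04  7.152e-01  6.989e-01 -1.100e-03] -0.023036357905943827 0.11701998943948541
bar px 238 323 179 367
10723 [[-0.0413, -0.0459, -0.0344], [-0.039, -0.0351, -0.0304], [0.0091, 0.0215, -0.0289], [0.039, 0.0514, -0.0277], [0.0409, 0.0528, -0.022]] ((666.556640625, 153.68759155273438), (97.02427673339844, 80.61798858642578), 88.53817749023438)
5720 [[-0.0189, -0.0513, 0.0003], [-0.0165, -0.0466, 0.0071], [-0.0, 0.0107, 0.016], [0.0165, 0.0514, 0.0286], [0.0188, 0.0523, 0.03]] ((665.05615234375, 151.2063446044922), (101.93269348144531, 36.74375915527344), 75.89701080322266)
```

View pics/w3.png

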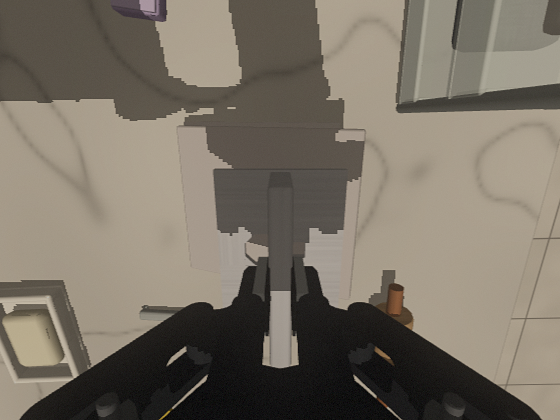

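The bracket hangs level in the grip. Plate centre is within 0.5 mm of the TCP line, its underside is 34 mm below the TCP, and its yaw matches the panel. Now down to just above first contact (expected at TCP z≈0.1115), then feeling the rest.

apply_moves(targets=[{"hand": -1, "translation": [2.5, 2, -20], "turn": -0.003}, {"hand": -1, "translation": [0, 0, -18], "turn": 0}, {"hand": -1, "translation": [0, 0, 0], "turn": 0}, {"hand": -1, "translation": [0, 0, 0], "turn": 0}])

```text
clock: 7.25
tcp_pos: [0.6689, 0.1521, 0.1199]
ee_rot: [-0.001, 0.717, 0.698, -0.001]
contact_force: [0.0, -0.1, -1.7]
gripper_width: 0.119
```

apply_moves(targets=[{"hand": -1, "translation": [0, 0, -2], "turn": 0}, {"hand": -1, "translation": [0, 0, -2], "turn": 0}, {"hand": -1, "translation": [0, 0, 0], "turn": 0}])

```text
clock: 7.55
tcp_pos: [0.6702, 0.1531, 0.1177]
ee_rot: [0.0, 0.716, 0.698, 0.0]
contact_force: [-0.3, -0.3, -1.6]
gripper_width: 0.124
```

apply_moves(targets=[{"hand": -1, "translation": [0, 0, -1], "turn": 0}, {"hand": -1, "translation": [0, 0, -1], "turn": 0}, {"hand": -1, "translation": [0, 0, 0], "turn": 0}])

```text
clock: 7.85
tcp_pos: [0.6698, 0.1531, 0.1152]
ee_rot: [-0.0, 0.716, 0.698, -0.0]
contact_force: [-0.1, -0.1, -1.9]
gripper_width: 0.121
```

apply_moves(targets=[{"hand": -1, "translation": [-1, -1, -1], "turn": 0}, {"hand": -1, "translation": [0, 0, -1], "turn": 0}, {"hand": -1, "translation": [0, 0, 0], "turn": 0}])

```text
clock: 8.15
tcp_pos: [0.6687, 0.152, 0.113]
ee_rot: [-0.0, 0.716, 0.698, -0.0]
contact_force: [-0.7, -0.2, -1.9]
gripper_width: 0.121
```

apply_moves(targets=[{"hand": -1, "translation": [0, 0, -1], "turn": 0}, {"hand": -1, "translation": [0, 0, -1], "turn": 0}, {"hand": -1, "translation": [0, 0, 0], "turn": 0}])

```text
clock: 8.45
tcp_pos: [0.669, 0.1521, 0.1116]
ee_rot: [0.0, 0.716, 0.698, 0.0]
contact_force: [-1.3, -0.2, -0.1]
gripper_width: 0.121
```

Contact occurs where predicted. Now I'll tip the bracket about its far edge along the computed arc while easing the grip.

apply_moves(targets=[{"hand": -1, "translation": [-0.7, 0, -0.7], "turn": 0}, {"hand": -1, "translation": [-0.7, 0, -0.7], "turn": 0}, {"hand": -1, "translation": [0, 0, 0], "turn": 0}])

```text
clock: 8.75
tcp_pos: [0.6686, 0.1521, 0.1111]
ee_rot: [0.001, 0.716, 0.698, 0.001]
contact_force: [0.3, -0.7, 3.2]
gripper_width: 0.123
```

apply_moves(targets=[{"hand": -1, "translation": [-0.7, 0, -0.7], "turn": 0}, {"hand": -1, "translation": [-0.7, 0, -0.7], "turn": 0}, {"hand": -1, "translation": [0, 0, 0], "turn": 0}])

```text
clock: 9.05
tcp_pos: [0.6683, 0.1521, 0.1107]
ee_rot: [0.002, 0.716, 0.698, 0.002]
contact_force: [-0.6, -0.9, 6.1]
gripper_width: 0.121
```

apply_moves(targets=[{"hand": -0.76, "translation": [0, 0, 0], "turn": 0}, {"hand": -0.76, "translation": [0, 0, 0], "turn": 0}])

```text
clock: 9.25
tcp_pos: [0.6683, 0.1522, 0.1107]
ee_rot: [0.002, 0.716, 0.698, 0.002]
contact_force: [-0.7, -0.6, 5.7]
gripper_width: 0.123
```

apply_moves(targets=[{"hand": -0.74, "translation": [0, 0, 0], "turn": 0}, {"hand": -0.74, "translation": [0, 0, 0], "turn": 0}])

```text
clock: 9.45
tcp_pos: [0.6682, 0.1522, 0.1106]
ee_rot: [0.002, 0.716, 0.698, 0.002]
contact_force: [-0.0, -1.0, 6.3]
gripper_width: 0.131
```

apply_moves(targets=[{"hand": -0.73, "translation": [0, 0, 0], "turn": 0}, {"hand": -0.73, "translation": [0, 0, 0], "turn": 0}])

```text
clock: 9.65
tcp_pos: [0.6676, 0.1522, 0.1099]
ee_rot: [0.001, 0.716, 0.698, 0.001]
contact_force: [0.1, -0.1, 4.3]
gripper_width: 0.135
```

apply_moves(targets=[{"hand": -0.725, "translation": [-0.8, 0, -0.8], "turn": 0}, {"hand": -0.722, "translation": [-0.8, 0, -1], "turn": 0}, {"hand": -0.722, "translation": [0, 0, 0], "turn": 0}])

```text
clock: 9.95
tcp_pos: [0.6654, 0.1522, 0.1074]
ee_rot: [0.001, 0.716, 0.698, 0.001]
contact_force: [0.8, 1.3, 5.3]
gripper_width: 0.139
```

apply_moves(targets=[{"hand": -0.715, "translation": [-0.8, 0, -1], "turn": 0}, {"hand": -0.71, "translation": [-0.8, 0, -1], "turn": 0}, {"hand": -0.71, "translation": [0, 0, 0], "turn": 0}])

```text
clock: 10.25
tcp_pos: [0.6636, 0.1523, 0.1051]
ee_rot: [0.0, 0.716, 0.698, 0.001]
contact_force: [0.5, 0.6, 6.3]
gripper_width: 0.14
```

```bash
cat > fit.py <<'E'
from h import *
def fit(tag):
    s=arm.get_state(); t=s['tcp_pos']; cm=arm.camera_model('wrist'); im,d=arm.get_image('wrist'); P=cloud(cm,d); L=P-t; save(im,tag+'.png')
    m=(d>0)&(L[...,1]>-.02)&(L[...,1]<.06)&(abs(L[...,0])<.075)&(L[...,2]>-.07)&(L[...,2]<-.004)
    g=im.astype(int).mean(2)
    q=P[m]; rng=np.random.default_rng(1); res=[]
    n0=np.array([-.342,.010,.940]); c0=np.array([.66,.1523,.0599])
    h=(q-c0)@n0
    best=0
    for _ in range(600):
        a=q[rng.choice(len(q),3,False)]; n=np.cross(a[1]-a[0],a[2]-a[0]); n/=np.linalg.norm(n)+1e-12; n*=np.sign(n[2])
        if n[2]<.9: continue
        i=abs((q-a[0])@n)<.0012
        if i.sum()>best: best=i.sum();I=i
    s2=q[I]; ce=s2.mean(0); n=np.linalg.svd(s2-ce,full_matrices=False)[2][2]; n*=np.sign(n[2])
    print('tcp',t.round(4),'plane n',n.round(3),'tilt',np.degrees(np.arctan2(-n[0],n[2])).round(2),'roll',np.degrees(np.arctan2(n[1],n[2])).round(2),len(s2),'h over panel',((s2-c0)@n0).mean().round(4))
    xs=(s2-c0)@np.array([.94,-.026,.342]); ys=s2[:,1]; print('x rng rel stud',np.percentile(xs,[0,1,99,100]).round(4),'y rng',np.percentile(ys,[0,1,99,100]).round(4))
    # bar top
    b=P[(d>0)&(L[...,1]>.012)&(L[...,1]<.07)&(abs(L[...,0])<.03)&(L[...,2]>.002)&(L[...,2]<.04)]
    if len(b)>50: 
        r=cv2.minAreaRect((b[:,:2]*1000).astype(np.float32)); print('bar',len(b),np.median(b-t,0).round(4),r)
E
python3 -c "from fit import *; fit('w4')"
```

```text
tcp [0.6636 0.1523 0.1051] plane n [-0.341  0.01   0.94 ] tilt 19.97 roll 0.61 9915 h over panel 0.0001
x rng rel stud [-0.0751 -0.072   0.0702  0.0709] y rng [0.1323 0.1335 0.2119 0.2123]
bar 2374 [0.0004 0.0335 0.0166] ((662.5043334960938, 184.3417205810547), (34.550594329833984, 40.12091827392578), 0.01721159927546978)
```

```bash
sed -i 's/    q=P\[m\]; rng/    H=(P-np.array([.66,.1523,.0599]))@np.array([-.342,.010,.940]); q=P[m\&(H>.0035)]; rng/' fit.py
python3 -c "from fit import *; fit('w4')"
```

```text
tcp [0.6637 0.1522 0.1052] plane n [-0.13   0.003  0.992] tilt 7.46 roll 0.17 9079 h over panel 0.0129
x rng rel stud [-0.0256 -0.0246  0.0524  0.053 ] y rng [0.1323 0.1341 0.2038 0.2048]
bar 2366 [0.0004 0.0338 0.0166] ((662.808349609375, 184.2859344482422), (33.2293815612793, 40.10207748413086), 0.029328279197216034)
```

View pics/w4.png

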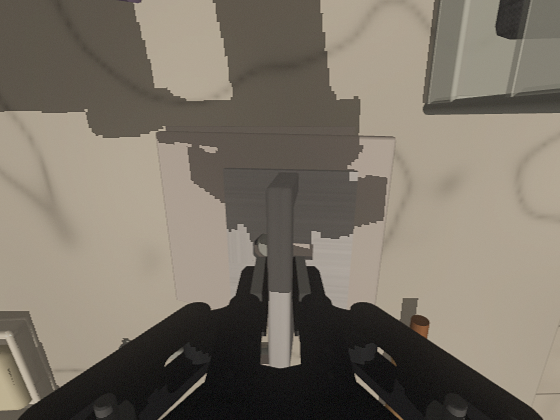

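The tipping works: tilt is 7.5°, the far edge sits 52 mm up from the stud as planned, and the stud shows inside the hole at (262,245). I'll continue.

apply_moves(targets=[{"hand": -0.7, "translation": [-0.9, 0, -1.1], "turn": 0}, {"hand": -0.695, "translation": [-0.9, 0, -1.1], "turn": 0}, {"hand": -0.69, "translation": [-0.8, 0, -1.2], "turn": 0}, {"hand": -0.69, "translation": [0, 0, 0], "turn": 0}])

```text
clock: 10.75
tcp_pos: [0.66, 0.1521, 0.1009]
ee_rot: [-0.0, 0.716, 0.698, -0.0]
contact_force: [1.0, 0.6, 4.2]
gripper_width: 0.154
```

apply_moves(targets=[{"hand": -0.685, "translation": [-0.8, 0, -1.2], "turn": 0}, {"hand": -0.68, "translation": [-0.8, 0, -1.2], "turn": 0}, {"hand": -0.675, "translation": [-0.8, 0, -1.2], "turn": 0}, {"hand": -0.675, "translation": [0, 0, 0], "turn": 0}])

```text
clock: 11.15
tcp_pos: [0.6576, 0.152, 0.0974]
ee_rot: [-0.0, 0.716, 0.698, -0.0]
contact_force: [0.9, 0.4, 4.1]
gripper_width: 0.166
```

```bash
python3 -c "from fit import *; fit('w5')"
```

```text
tcp [0.6576 0.152  0.0974] plane n [-0.264  0.009  0.965] tilt 15.29 roll 0.52 8928 h over panel 0.0078
x rng rel stud [-0.0297 -0.0283  0.0503  0.0509] y rng [0.132  0.1339 0.2034 0.2045]
bar 2614 [0.0004 0.0341 0.0172] ((655.9802856445312, 184.19520568847656), (33.31964111328125, 40.28318786621094), 0.2372129261493683)
```

apply_moves(targets=[{"hand": -0.67, "translation": [0.2, 0, -1.1], "turn": 0}, {"hand": -0.665, "translation": [-0.2, 0, -1.2], "turn": 0}, {"hand": -0.66, "translation": [-0.4, 0, -1.2], "turn": 0}, {"hand": -0.66, "translation": [0, 0, 0], "turn": 0}])

```text
clock: 11.6
tcp_pos: [0.6557, 0.152, 0.0933]
ee_rot: [-0.001, 0.716, 0.698, -0.002]
contact_force: [-3.5, 0.8, 6.3]
gripper_width: 0.169
```

```bash
python3 -c "from fit import *; fit('w6')"
```

```text
tcp [0.6557 0.152  0.0933] plane n [-0.328  0.009  0.945] tilt 19.16 roll 0.56 8872 h over panel 0.0055
x rng rel stud [-0.0301 -0.0289  0.05    0.0506] y rng [0.1321 0.1338 0.2034 0.2045]
bar 2740 [0.0005 0.0346 0.0176] ((655.2601318359375, 184.14405822753906), (34.47300338745117, 40.187129974365234), 0.019915631040930748)
```

apply_moves(targets=[{"hand": -0.65, "translation": [0.3, 0, -0.5], "turn": 0}, {"hand": -0.64, "translation": [0, 0, -0.3], "turn": 0}, {"hand": -0.63, "translation": [0, 0, 0], "turn": 0}, {"hand": -0.62, "translation": [0, 0, 0], "turn": 0}, {"hand": -0.62, "translation": [0, 0, 0], "turn": 0}])

```text
clock: 12.15
tcp_pos: [0.6555, 0.152, 0.092]
ee_rot: [-0.002, 0.716, 0.698, -0.002]
contact_force: [-5.9, 1.0, 3.0]
gripper_width: 0.188
```

```bash
python3 -c "from fit import *; fit('w7')"
```

```text
tcp [0.6555 0.152  0.092 ] plane n [-0.342  0.01   0.94 ] tilt 20.02 roll 0.61 8861 h over panel 0.0051
x rng rel stud [-0.0302 -0.029   0.05    0.0505] y rng [0.132  0.1338 0.2034 0.2045]
bar 2851 [0.0002 0.0343 0.0181] ((655.0982055664062, 184.10623168945312), (40.298397064208984, 36.2545166015625), 89.99891662597656)
```

View pics/w7.png

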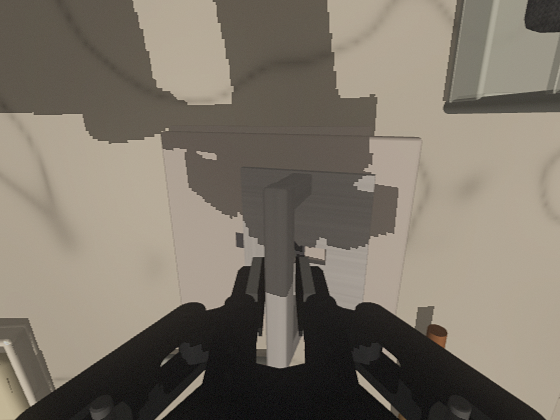

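The plate lies flat: tilt 20.0°, its top 5.1 mm above the panel, hole about 2 mm below the stud's axis and within 1 mm across. Now sliding down the slope in 2 mm steps, watching the force.

apply_moves(targets=[{"hand": -0.63, "translation": [-2, 0.05, -0.7], "turn": 0}, {"hand": -0.63, "translation": [-2, 0.05, -0.7], "turn": 0}, {"hand": -0.63, "translation": [-2, 0.05, -0.7], "turn": 0}, {"hand": -0.63, "translation": [-2, 0.05, -0.7], "turn": 0}, {"hand": -0.63, "translation": [-2, 0.05, -0.7], "turn": 0}, {"hand": -0.63, "translation": [0, 0, 0], "turn": 0}])

```text
clock: 12.8
tcp_pos: [0.6471, 0.1521, 0.0893]
ee_rot: [-0.0, 0.716, 0.698, -0.001]
contact_force: [-0.6, -1.2, -0.8]
gripper_width: 0.19
```

apply_moves(targets=[{"hand": -0.63, "translation": [-2, 0.05, -0.7], "turn": 0}, {"hand": -0.63, "translation": [-2, 0.05, -0.7], "turn": 0}, {"hand": -0.63, "translation": [-2, 0.05, -0.7], "turn": 0}, {"hand": -0.63, "translation": [-2, 0.05, -0.7], "turn": 0}, {"hand": -0.63, "translation": [0, 0, 0], "turn": 0}])

```text
clock: 13.3
tcp_pos: [0.6392, 0.1525, 0.0869]
ee_rot: [-0.0, 0.716, 0.698, -0.0]
contact_force: [-1.1, -0.2, -1.3]
gripper_width: 0.187
```

```bash
python3 -c "from fit import *; fit('w8')"
```

```text
tcp [0.6392 0.1525 0.0869] plane n [-0.342  0.008  0.94 ] tilt 19.97 roll 0.52 8770 h over panel 0.0052
x rng rel stud [-0.0472 -0.046   0.033   0.0334] y rng [0.1325 0.1343 0.204  0.2052]
bar 2768 [0.0006 0.0345 0.0175] ((639.3182373046875, 184.67677307128906), (37.32289123535156, 40.33335494995117), 0.026332532986998558)
```

apply_moves(targets=[{"hand": -0.63, "translation": [-2, 0.05, -0.7], "turn": 0}, {"hand": -0.63, "translation": [-2, 0.05, -0.7], "turn": 0}, {"hand": -0.63, "translation": [-2, 0.05, -0.7], "turn": 0}, {"hand": -0.63, "translation": [-2, 0.05, -0.7], "turn": 0}, {"hand": -0.63, "translation": [-2, 0.05, -0.7], "turn": 0}, {"hand": -0.63, "translation": [0, 0, 0], "turn": 0}])

```text
clock: 13.95
tcp_pos: [0.6322, 0.1528, 0.0851]
ee_rot: [0.002, 0.716, 0.698, 0.002]
contact_force: [4.0, -0.7, 1.2]
gripper_width: 0.184
```

apply_moves(targets=[{"hand": -0.63, "translation": [-2, 0.05, -0.7], "turn": 0}, {"hand": -0.63, "translation": [-2, 0.05, -0.7], "turn": 0}, {"hand": -0.63, "translation": [-2, 0.05, -0.7], "turn": 0}, {"hand": -0.63, "translation": [-2, 0.05, -0.7], "turn": 0}, {"hand": -0.63, "translation": [0, 0, 0], "turn": 0}])

```text
clock: 14.45
tcp_pos: [0.6219, 0.1531, 0.0811]
ee_rot: [0.0, 0.716, 0.698, 0.0]
contact_force: [4.6, -0.9, 3.3]
gripper_width: 0.194
```

```bash
python3 -c "from fit import *; fit('w9')"
```

```text
tcp [0.6219 0.1531 0.0811] plane n [-0.36   0.011  0.933] tilt 21.08 roll 0.69 8539 h over panel 0.0061
x rng rel stud [-0.0643 -0.0633  0.0156  0.0161] y rng [0.1332 0.1347 0.2046 0.2056]
bar 2829 [0.0007 0.0345 0.0176] ((620.830810546875, 185.3505401611328), (37.687294006347656, 40.4210090637207), 0.12048690021038055)
```

apply_moves(targets=[{"hand": -0.63, "translation": [-2, 0, -0.7], "turn": 0}, {"hand": -0.63, "translation": [-2, 0, -0.7], "turn": 0}, {"hand": -0.63, "translation": [-2, 0, -0.7], "turn": 0}, {"hand": -0.63, "translation": [-2, 0, -0.7], "turn": 0}, {"hand": -0.63, "translation": [-2, 0, -0.7], "turn": 0}, {"hand": -0.63, "translation": [0, 0, 0], "turn": 0}])

```text
clock: 15.1
tcp_pos: [0.611, 0.1532, 0.0769]
ee_rot: [-0.001, 0.716, 0.698, -0.0]
contact_force: [3.3, 1.7, 3.2]
gripper_width: 0.189
```

apply_moves(targets=[{"hand": -0.63, "translation": [-1.5, 0, -0.5], "turn": 0}, {"hand": -0.63, "translation": [-1.5, 0, -0.5], "turn": 0}, {"hand": -0.63, "translation": [0, 0, 0], "turn": 0}])

```text
clock: 15.4
tcp_pos: [0.6083, 0.1531, 0.076]
ee_rot: [-0.0, 0.716, 0.698, -0.0]
contact_force: [3.6, 1.7, 3.0]
gripper_width: 0.184
```

apply_moves(targets=[{"hand": -0.63, "translation": [-1.5, 0, -0.5], "turn": 0}, {"hand": -0.63, "translation": [0, 0, 0], "turn": 0}])

```text
clock: 15.6
tcp_pos: [0.6069, 0.153, 0.0755]
ee_rot: [-0.0, 0.716, 0.698, -0.0]
contact_force: [4.0, 1.8, 2.9]
gripper_width: 0.185
```

```bash
python3 -c "from fit import *; fit('w10')"
```

```text
tcp [0.6069 0.153  0.0755] plane n [-0.361  0.011  0.932] tilt 21.18 roll 0.67 8536 h over panel 0.0061
x rng rel stud [-0.0808 -0.0795 -0.0005  0.0004] y rng [0.133  0.1347 0.2045 0.2052]
bar 2790 [0.0004 0.0351 0.0177] ((606.0357666015625, 185.1874542236328), (34.54263687133789, 40.276546478271484), 0.00164046511054039)
```

apply_moves(targets=[{"hand": -0.63, "translation": [-0.9, 0, -0.3], "turn": 0}, {"hand": -0.63, "translation": [0, 0, 0], "turn": 0}])

```text
clock: 15.85
tcp_pos: [0.6063, 0.153, 0.0753]
ee_rot: [-0.0, 0.716, 0.698, -0.0]
contact_force: [4.0, 1.8, 2.1]
gripper_width: 0.184
```

apply_moves(targets=[{"hand": -0.63, "translation": [-0.9, 0, -0.3], "turn": 0}, {"hand": -0.63, "translation": [0, 0, 0], "turn": 0}])

```text
clock: 16.05
tcp_pos: [0.6054, 0.1529, 0.075]
ee_rot: [-0.0, 0.716, 0.698, -0.0]
contact_force: [4.2, 1.4, 2.2]
gripper_width: 0.182
```

apply_moves(targets=[{"hand": -0.63, "translation": [-0.9, 0, -0.3], "turn": 0}, {"hand": -0.63, "translation": [0, 0, 0], "turn": 0}])

```text
clock: 16.25
tcp_pos: [0.6051, 0.1529, 0.0751]
ee_rot: [0.0, 0.716, 0.698, 0.0]
contact_force: [4.2, 1.9, 3.4]
gripper_width: 0.186
```

Movement seems to be stalling. I'll go on gently until the stop is clear in the force.

apply_moves(targets=[{"hand": -0.63, "translation": [-0.9, 0, -0.3], "turn": 0}, {"hand": -0.63, "translation": [0, 0, 0], "turn": 0}])

```text
clock: 16.45
tcp_pos: [0.6049, 0.1529, 0.0751]
ee_rot: [0.001, 0.716, 0.698, 0.001]
contact_force: [5.9, 1.9, 1.5]
gripper_width: 0.187
```

apply_moves(targets=[{"hand": -0.63, "translation": [-0.9, 0, -0.3], "turn": 0}, {"hand": -0.63, "translation": [0, 0, 0], "turn": 0}])

```text
clock: 16.65
tcp_pos: [0.6048, 0.1528, 0.0752]
ee_rot: [0.001, 0.716, 0.698, 0.002]
contact_force: [6.7, 1.4, 1.7]
gripper_width: 0.187
```

```bash
python3 -c "from fit import *; fit('w11')"
```

```text
tcp [0.6048 0.1528 0.0752] plane n [-0.37   0.009  0.929] tilt 21.7 roll 0.57 8539 h over panel 0.0066
x rng rel stud [-0.0824 -0.0812 -0.0023 -0.0015] y rng [0.1328 0.1345 0.2042 0.205 ]
bar 2827 [0.0004 0.0347 0.0176] ((603.7068481445312, 185.06082153320312), (35.853424072265625, 40.40835189819336), 0.037783507257699966)
```

apply_moves(targets=[{"hand": -0.63, "translation": [-0.9, 0, -0.3], "turn": 0}, {"hand": -0.63, "translation": [0, 0, 0], "turn": 0}])

```text
clock: 16.9
tcp_pos: [0.6044, 0.1528, 0.0752]
ee_rot: [0.002, 0.716, 0.698, 0.002]
contact_force: [7.0, 1.7, 3.6]
gripper_width: 0.184
```

apply_moves(targets=[{"hand": -0.55, "translation": [0, 0, 0], "turn": 0}, {"hand": -0.45, "translation": [0, 0, 0], "turn": 0}, {"hand": -0.35, "translation": [2, 0, 1], "turn": 0}, {"hand": -0.25, "translation": [2, 0, 1], "turn": 0}, {"hand": -0.25, "translation": [0, 0, 0], "turn": 0}, {"hand": -0.25, "translation": [0, 0, 0], "turn": 0}])

```text
clock: 17.5
tcp_pos: [0.6046, 0.1527, 0.075]
ee_rot: [-0.001, 0.716, 0.698, -0.001]
contact_force: [-0.1, 0.6, -0.4]
gripper_width: 0.377
```

```bash
python3 -c "from fit import *; fit('w12')"
```

```text
tcp [0.6046 0.1527 0.075 ] plane n [-0.343  0.01   0.939] tilt 20.04 roll 0.6 8904 h over panel 0.0051
x rng rel stud [-0.0822 -0.0809 -0.0019 -0.0012] y rng [0.1327 0.134  0.2041 0.2052]
bar 2810 [0.002  0.034  0.0174] ((601.9212036132812, 184.84725952148438), (46.69438934326172, 40.29990768432617), 0.3097260892391205)
```

View pics/w12.png

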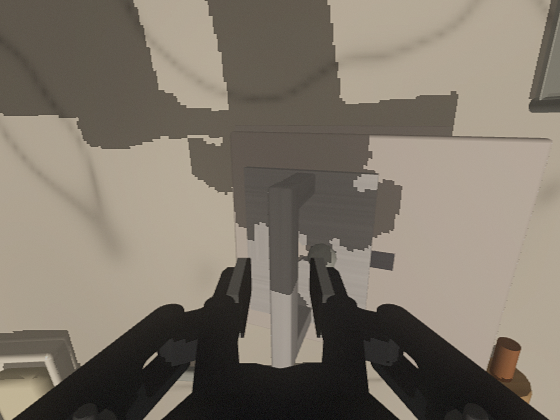

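The bracket is free of the fingers and flat (20.0°, 5.1 mm), with the stud head showing at (320,255) just above the bar. Lifting clear, then checking from above.

apply_moves(targets=[{"hand": -0.25, "translation": [0, 0, 15], "turn": 0}, {"hand": -0.25, "translation": [0, 0, 30], "turn": 0}, {"hand": 0, "translation": [0, 0, 45], "turn": 0}, {"hand": 0.5, "translation": [0, 0, 45], "turn": 0}, {"hand": 1, "translation": [0, 0, 20], "turn": 0}, {"hand": 1, "translation": [0, 0, 0], "turn": 0}, {"hand": 1, "translation": [0, 0, 0], "turn": 0}, {"hand": 1, "translation": [0, 0, 0], "turn": 0}])

```text
clock: 18.35
tcp_pos: [0.6044, 0.1527, 0.2291]
ee_rot: [-0.001, 0.716, 0.698, -0.002]
contact_force: [0.2, 0.8, -0.5]
gripper_width: 0.999
```

Run:
```python
from h import *
s=arm.get_state(); print(s['tcp_pos'].round(4),s['contact_force'].round(1))
cm=arm.camera_model('wrist'); im,d=arm.get_image('wrist'); save(im,'w13.png'); P=cloud(cm,d)
c0=np.array([.66,.1523,.0599]); n=np.array([-.342,.010,.940]); n/=np.linalg.norm(n); h=(P-c0)@n
R=(d>0)&(abs(P[...,0]-.65)<.12)&(abs(P[...,1]-.152)<.1)
def rect(lo,hi,k=3):
    m=(R&(h>lo)&(h<hi)&(P[...,2]>.015)).astype(np.uint8); m=cv2.morphologyEx(m,cv2.MORPH_OPEN,np.ones((k,k)))
    K,lab,st,_=cv2.connectedComponentsWithStats(m); q=P[lab==1+st[1:,4].argmax()]
    x=np.array([.94,-.026,.342]); x-=n*(x@n); x/=np.linalg.norm(x); y=np.cross(n,x)
    l=(q-c0)@np.stack([x,y]).T*1000; return l,h
for nm,a in (('panel',(-.0025,.0025)),('plate',(.0035,.007)),('stud',(.0115,.0145)),('bar',(.045,.053))):
    l,_=rect(*a); print(nm,len(l),np.percentile(l,[0,1,99,100],axis=0).round(1).tolist(),'rect',np.round(np.hstack(cv2.minAreaRect(l.astype(np.float32))[:2]),1),cv2.minAreaRect(l.astype(np.float32))[2])
q=P[R&(h>.0035)&(h<.0065)&(P[...,2]>.015)]; ce=q.mean(0); nn=np.linalg.svd(q-ce,full_matrices=False)[2][2]; print('plate tilt vs panel deg',np.degrees(np.arccos(abs(nn@n))),'h',h[R&(h>.0035)&(h<.0065)].mean())
```

```text
[0.6044 0.1527 0.2291] [ 0.2  0.8 -0.5]
panel 12132 [[-93.9, -72.2], [-91.6, -70.2], [70.0, 70.7], [71.1, 71.7]] rect [-11.4  -0.3 143.9 164.8] 89.92700958251953
plate 3013 [[-45.8, -53.1], [-44.7, -51.4], [-1.3, 50.1], [-0.5, 51.3]] rect [-23.2  -0.9  44.7 104.2] 0.5526358485221863
stud 122 [[-35.8, -7.1], [-35.8, -7.1], [-22.8, 5.6], [-22.8, 5.8]] rect [-29.3  -0.6  13.   12.9] 0.11194641143083572
bar 1191 [[-46.9, -52.7], [-46.5, -51.1], [-34.6, 50.3], [-34.3, 51.1]] rect [-40.9  -0.7  12.4 103.8] 0.5979629755020142
plate tilt vs panel deg 0.01680901178258071 h 0.005019085619636337
```

View pics/w13.png

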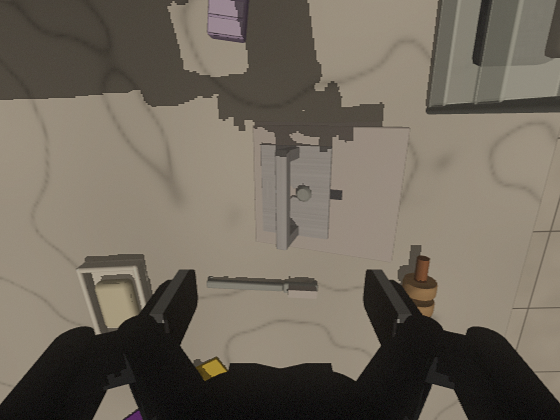

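The bracket's lock point is within about 0.5 mm of the panel origin, the plate is flat, and the stud head at (304,193) is at its lower stop. Bystanders in view are unmoved. Handing in.

```bash
python3 -c "
from cell import arm
print(arm.close_job())"
```

```text
the job is handed in; nothing more can be done
None
```

The aluminium bracket is hung on the stand with the stud pulled down to its stop, let go, and the job is handed in at about 18.4 s (limit 54 s). No verdict is reported.

**What I did:**
- I picked the plain grey bracket and left the purple one and both yellow ones alone.
- The tool can only point straight down, so I rested the bracket's far edge on the slope and tipped it about that edge in an eased grip. That put the large end of the keyhole over the stud head with the plate flat on the panel.
- I slid it down until motion stalled and the force rose, then opened the fingers and lifted clear.

**Last checks from above, measured against the panel's edges:**

| Check | Measured | Limit |
|---|---|---|
| Lock point along the slope | about 0 mm | ±3 mm |
| Lock point across the slope | about 0.4 mm | ±3 mm |
| Plate yaw relative to the panel | about 0.01 rad | none given (hole may be ±4 mm across) |
| Plate tilt relative to the panel | below 0.001 rad | 0.06 rad |
| Plate top above the panel (plate is 5 mm thick) | 5.0 mm | underside within 3 mm of the surface |

- **Stud:** its head measured about 0.4 mm below its stop position, which is within the camera's error.
- **Forces:** the wrist force read at the end of each move stayed below about 10 N.
- **Fingers:** they are clear and nothing is touched.
- **Toiletries:** those in the last view looked unmoved. I did not measure any of them, and the tumbler and cream jar were outside that view.

**Disagreement:** the side camera put the bracket and panel 3–7 mm off the other views. I relied on the wrist camera's close views for those positions, and contact with the slope came within about 1 mm of the height they predicted.

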